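# Refit the hot plate's control knob and turn it off

## Task

The hot plate for the glue pan has lost one control knob: it is parked with its stem in the empty grey wire spool. Put the knob back in the bare hole of the sloping panel: the switch inside stands somewhere between its settings, so feel for it, turning the knob under light pressure and never forcing it, until the stem drops fully home. Then turn the knob anticlockwise to off, so that it points straight up the slope at the long mark, and let go; do not turn the other knob or disturb the other things on the table.

Things in the scene. Friction and masses are not known exactly. Their poses are not given: they have to be found in the camera images.
- knob: Loose control knob, black plastic, 40 to 70 g, upright in the spool at the start, any yaw. Origin on its axis at the skirt's underside (then 45 mm over the table); +z out of its face, +x to its pointer. Skirt: disc 48 mm across, z 0 to 8 mm. On it the bar to grip, across its 14 mm (y): x -18 to +24 mm (longer end, white line: the pointer), z 7 to 34 mm. Stem below, see knob_stem.
- knob_stem (a point): End of the knob's metal stem, on its axis, 22 mm below the knob's origin (z -22 mm). The stem is 16 mm in diameter, of D section: its one flat faces +x (the pointer) and lies 2.5 mm from the axis; the last 2 mm taper to 12 mm diameter.
- knob_pointer (a point): Point on the loose knob at its pointer end: 24 mm along the knob's +x, 20 mm along its +z.
- spool: Empty grey plastic wire spool standing on the table, 45 mm high, flanges 62 mm in diameter, through bore 22 mm, 150 g, loose. Origin at the centre of its underside.
- hotplate: White-enamelled double electric hot plate, cold, fixed: 300 mm deep (x), 460 mm wide (y), top 74 mm over the table, two iron rings 12 mm higher. Origin at the centre of its underside; +x to its back. Its front (-x) is turned to the robot's left and somewhat away from it: a control panel sloping at 35 degrees (84 mm along the slope, from 26 to 74 mm high) with two controls 150 mm apart.
- panel_hole: Bare hole of the control panel, the right of its two controls as you face the panel (the one nearer the robot). Origin at the centre of its mouth, in the panel's face; +z out along its axis (35 degrees from vertical, leaning to the panel's front), +x straight up the slope to the long mark (off), +y left. Round, 17.6 mm in diameter, 12 mm down to the switch head. With the stem home, the skirt is 2 mm off the panel.
- switch_head (a point): Top of the switch's turning head, on the hole's axis, 12 mm below its mouth. It has a D bore 8 mm deep: a key with a flat face 3.2 mm from the axis. The stem stands on the key (skirt 10 mm off the panel) until its flat meets the key's within about 0.1 rad, then drops 8 mm. Its angle is hidden: 0.5 to 2.0 rad clockwise of off, looking onto the panel. Friction 0.08 N m; stops at off and 2.4 rad.
- fitted_knob (a joint): The hot plate's other control, 150 mm to the left of the bare hole, which has its knob on: rad clockwise from off; 0 at the start.
- fitted_knob_top (a point): Top of the fitted knob's bar, on its axis, 36 mm off the panel.
- glue_pan: Empty aluminium glue pan, 170 mm across, 42 mm high, with a black handle 215 mm out from its centre along its +x; stands on the ring behind the fitted knob. Origin: centre of its underside.
- wire_spool: Full spool of copper wire of the same size as the empty one, standing on the table, 350 g. Origin: centre of its underside.
- scissors: Flower scissors lying on the table, 165 mm long, blades to +x, 10 mm high. Origin on the table under the pivot.
- bowl: Grey shallow flower bowl, 250 mm across, 70 mm high. Origin: centre of its underside.
- kenzan: Round pin holder, 80 mm across, 22 mm high, inside the bowl. Origin: centre of its underside.
- jar: Jar with a steel cap, 72 mm across, 95 mm high. Origin: centre of its underside.
- water_bottle: Clear water bottle, 68 mm across, 205 mm high. Origin: centre of its underside.
- paper_cups: Stack of paper cups upside down, 78 mm across, 120 mm high. Origin: centre of its underside.

How it is judged:
On the way:
1. the stem has dropped home on the switch: knob in the bare hole, skirt within 4.5 mm of the panel, square to it (z of knob in the frame of panel_hole below 0.0045 m and distance between knob and panel_hole below 0.007 m and angle between the z axis of knob and the z axis of panel_hole, either way round below 0.2 rad), for 0.1 s.
At the end, for the whole second after the job is handed in: The knob sits in the bare hole, its skirt at most 4.5 mm off the panel (2 mm when home) and square to it, its pointer within 5 mm sideways (about 12 degrees) of straight up the slope at the off mark; it is let go and at rest (all of step 1 and x of knob_pointer in the frame of panel_hole above 0.015 m and y of knob_pointer in the frame of panel_hole between -0.005 and 0.005 m and linear speed of knob below 0.01 m/s); the robot touches nothing.
It fails at once if the knob is forced: more than 45 N between it and the hot plate (contact force between knob and hotplate above 45 N).
It fails at once if the fitted knob is turned by more than 0.2 rad (value of joint fitted_knob above 0.2 rad).
It fails at once if another thing on the table is shifted by more than 30 mm (distance of any of glue_pan, wire_spool, scissors, bowl, kenzan, jar, water_bottle, paper_cups from where it was at the start of the episode above 0.03 m).
It also fails if it takes over 54 s, if anything falls off the work surface, if the arm or the gripper's body presses on something with over 40 N, if the wrist force passes 120 N, or if a joint passes its speed limit or range.

## Robot

A 6-joint arm with a two-finger parallel gripper is mounted at the origin on the work surface. World frame = base frame: x ahead of the robot, y to its left, z up, the work surface at z = 0. Lengths are in m, angles in rad, forces in N, time in s.
With the tool pointing down it reaches from about 0.35 to 0.85 m from the base axis. Payload 8.1 kg.
Tool frame: the origin (TCP) lies on the centre line of the jaws, within the pads' length; the fingertips stand 17 mm ahead of it and the grasp point (between the pads) lies 2 mm behind it; x points along the fingers, z is the direction in which the jaws open and shut, and the axes are right-handed (so a half turn about x gives the same grasp; the last joint's range is limited). The gripper opens to 93 mm and grips with 3 to 60 N. Pads are 15 mm wide; open, the fingers measure 128 mm over their backs; the gripper's body (75 mm by 188 mm) begins 65 mm behind the grasp point.
Start: joints at [-0.085, 0.13, 1.488, -0, 1.523, -0.085], TCP at [0.6, 0, 0.236] pointing down, gripper open.
Joint ranges: [-2.96, 2.96], [-0.89, 2.26], [0.02, 2.5], [-1.34, 4.48], [0, 2.73], [-2.66, 2.66]. Speed limits (rad/s): [2.39, 2.39, 2.79, 3.14, 3.14, 3.14].

## Interface

Orientations are given as a rotation vector (axis times angle).
In Python, from plant import telemetry, optics, workorder gives the robot as it stands.
- The arm moves only by the shell command python3 -m inch 'ROWS' [FORCE]. ROWS is JSON, a list that holds one entry, the list of rows, each a list of 7 numbers: the shift along the tool's x, y, z in m, then the turn, a rotation vector about the tool's x, y, z in rad, then the opening, from 0 (shut) to 1 (fully open). In form: [[[tx, ty, tz, ax, ay, az, grip], ...]]. A call has 1 to 20 rows; each row shifts and turns the pose as measured when the row begins, along the tool's axes as they then stand; what a row does not reach is not made up. A row lasts 1/10 s, in which the tool goes at most 50 mm and 8.59 degrees, less where a joint would pass 70% of its speed; a pose out of reach is approached as far as the arm can. A call is refused whole if a number of a shift passes 0.05 or a number of a turn 0.15, either way. A call with a gripper value outside its range is refused whole. The fingers move at their own pace and stop on an object; FORCE is the grip in N (left out, the last holds). Time passes only in rows, so rows that do not move let the fingers close. It gives the time, the measured TCP pose, the force and the opening at its end, in the units of the state.
- telemetry.read_state(): the state, without advancing time (a new reading comes with each control period).
- optics.read_camera(name): name is "scene" or "side" or "wrist"; returns a dict with "frame" (400x640x3 uint8, blue, green, red), "fx", "fy", "cx", "cy" (pixels), "rvec" (rotation vector, rad) and "tvec" (3), from world to camera coordinates, as OpenCV has them. Camera axes: x right, y down, z forward; pixel columns grow to the right and rows downward; lengths in m; the calibration is good to about 2 mm. A picture is of the moment at which its call begins. There is no depth.
- workorder.close_job(): hands the job in, once; it reports no verdict.
The state is a dict: "t": time; "q": joint angles; "dq": joint speeds; "joint_torque": joint torques, N m; "tool_pos": TCP position; "orientation": TCP orientation; "force": force on the tool from outside, world axes, zero at the start; "wrist_torque": the same for the moment, N m; "opening": finger opening in m.
Only numpy, scipy, OpenCV 4.12 (cv2) and the standard library are available. Lean on these libraries where they do the work, as an engineer would, in place of code of your own. Each camera call takes 0.05 s, during which the arm holds its last target. There are 200 camera calls.

## Working session

There is one attempt and no reset: what is moved stays moved. The work goes in short steps, Python scripts to look and compute and a shell command to move; the robot and the scene stay as the last step left them, time stands still between calls to the robot, and variables do not carry over. Pictures are saved under pics/ and viewed, on a budget of 10 in all, crops included, one or two more only if the job needs it, and the job is handed in when it is done.

```bash
mkdir -p pics; ls
cat > h.py <<'E'
import numpy as np, cv2
from scipy.spatial.transform import Rotation as R
from plant import telemetry, optics, workorder
def cam(n,fn=None):
    c=optics.read_camera(n)
    if fn: cv2.imwrite('pics/'+fn,c['frame'])
    K=np.array([[c['fx'],0,c['cx']],[0,c['fy'],c['cy']],[0,0,1]]);np.savez('pics/'+(fn or n)+'.npz',K=K,r=c['rvec'],t=c['tvec'])
    return c['frame']
def ray(fn,u,v):
    d=np.load('pics/'+fn+'.npz');Rm=cv2.Rodrigues(d['r'])[0];o=-Rm.T@d['t'].ravel()
    return o,Rm.T@np.linalg.inv(d['K'])@np.array([u,v,1.])
def atz(fn,u,v,z):
    o,w=ray(fn,u,v);return o+w*(z-o[2])/w[2]
def proj(fn,P):
    d=np.load('pics/'+fn+'.npz');return cv2.projectPoints(np.array(P,float).reshape(-1,3),d['r'],d['t'],d['K'],None)[0].reshape(-1,2)
def tri(a):
    A=np.zeros((3,3));b=np.zeros(3)
    for fn,u,v in a:
        o,w=ray(fn,u,v);w=w/np.linalg.norm(w);M=np.eye(3)-np.outer(w,w);A+=M;b+=M@o
    return np.linalg.solve(A,b)
E
python3 - <<'E'
from h import *
for n in ('scene','side','wrist'):
    cam(n,n+'0.png'); d=np.load('pics/'+n+'0.png.npz');print(n,d['K'][0],-cv2.Rodrigues(d['r'])[0].T@d['t'].ravel())
s=telemetry.read_state();print(s)
E
```

```text
pics
scene [412.05067407   0.         310.48040716] [1.61310682 0.52690396 1.00392226]
side [458.70878624   0.         328.31340528] [0.2168985  0.94762437 0.90771076]
wrist [342.34637444   0.         320.98049022] [0.59899171 0.07487422 0.38437565]
{'t': 0.15, 'q': array([-8.54228673e-02,  1.31002688e-01,  1.48906218e+00, -2.37918323e-06,
        1.52297742e+00, -8.54079643e-02]), 'dq': array([-0.00168721, -0.00215003, -0.00168266,  0.00197515, -0.00058202,
        0.00045728]), 'joint_torque': array([ 8.59073725e-05, -5.60473788e+01, -4.92333663e+01,  7.68201635e-02,
        3.05504061e-02, -1.41810942e-04]), 'tool_pos': array([5.99577141e-01, 4.39721585e-05, 2.34801283e-01]), 'orientation': array([1.06905850e-04, 1.57224087e+00, 8.36730096e-05]), 'force': array([-0.92233648, -0.05591098, -0.76868625]), 'wrist_torque': array([ 0.02589651,  0.03064732, -0.00175245]), 'opening': 0.09292935447139594}
```

View pics/scene0.png

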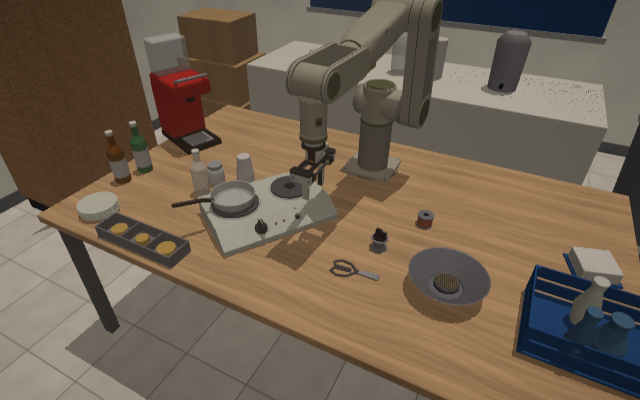

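View pics/side0.png

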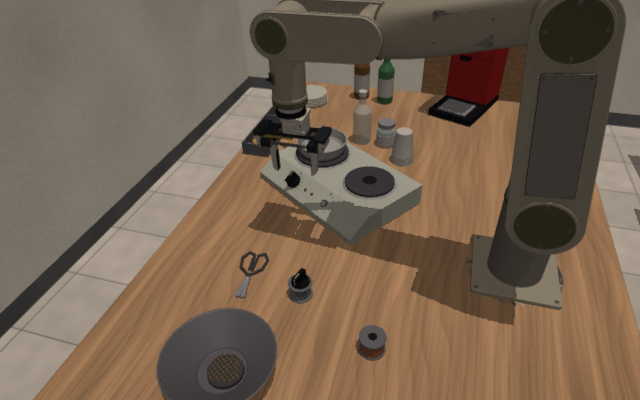

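The scene view shows the spool with the knob near (380,240), the bare hole near (298,215) and the fitted knob at (262,227). In the side view they are near (301,285), (323,203) and (293,180). I'll make one enlarged composite for accurate pixels.

Run:
```python
from h import *
a=cv2.imread('pics/scene0.png');b=cv2.imread('pics/side0.png')
def z(i,u,v,w,h,s):return cv2.resize(i[v:v+h,u:u+w],None,fx=s,fy=s,interpolation=cv2.INTER_CUBIC)
top=np.hstack([z(a,240,180,100,75,4),z(b,260,150,100,75,4)])
bot=np.hstack([z(a,355,215,50,37,8),z(b,275,260,50,37,8)])
cv2.imwrite('pics/comp.png',np.vstack([top,bot]))
k=tri([('scene0.png',379,232),('side0.png',301,280)]);print('knob',k)
h=tri([('scene0.png',298,215),('side0.png',323,203)]);print('hole',h)
f=tri([('scene0.png',262,227),('side0.png',293,180)]);print('fit',f)
```

```text
knob [0.5146483  0.22439136 0.06030053]
hole [ 0.55254402 -0.08479677  0.0550554 ]
fit [ 0.67758167 -0.16486179  0.06013383]
```

View pics/comp.png

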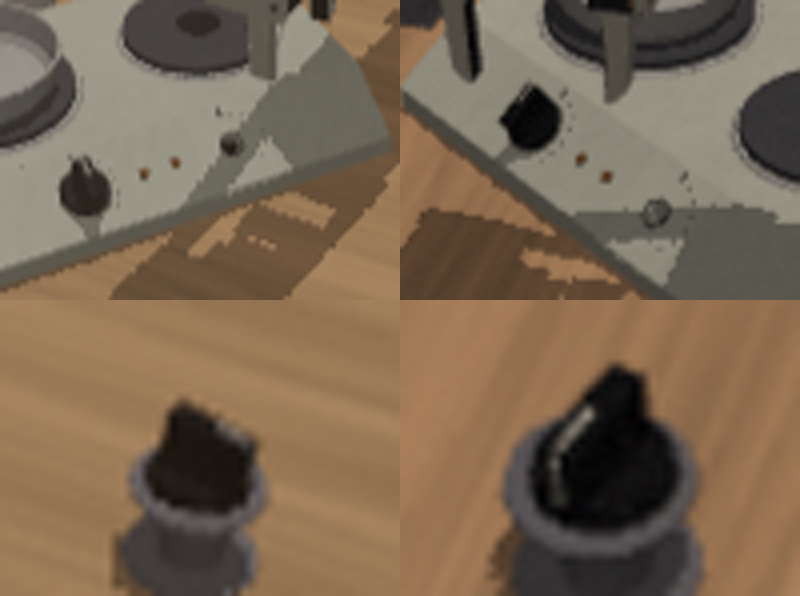

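Refined pixels: hole at (298,216) in scene and (324,203.2) in side. The knob's bar-top ends are about (384.4,231.5)/(378.1,228.1) in scene and (298.1,274.4)/(303.8,268.8) in side, with the white pointer listed first.

Run:
```python
from h import *
for n,a,b in (('scene0.png',(384.4,231.5),(378.1,228.1)),('side0.png',(298.1,274.4),(303.8,268.8))):
    p=atz(n,*a,.079);q=atz(n,*b,.079);d=p-q;print(n,p,q,np.linalg.norm(d),np.degrees(np.arctan2(d[1],d[0])))
# spool flange top z .045 in side/scene ellipse centres
print(atz('scene0.png',355+199/8,215+185/8,.045),atz('side0.png',275+200/8,260+188/8,.045))
print('hole',tri([('scene0.png',298,216),('side0.png',324,203.2)]),atz('scene0.png',298,216,.05),atz('side0.png',324,203.2,.05))
```

```text
scene0.png [0.52100322 0.24178315 0.079     ] [0.51363464 0.21592069 0.079     ] 0.02689169360659027 74.09700910699537
side0.png [0.52113107 0.23053095 0.079     ] [0.51361247 0.20920524 0.079     ] 0.022612284371928214 70.57938205107776
[0.52285597 0.22939142 0.045     ] [0.51899759 0.22881164 0.045     ]
hole [ 0.55099065 -0.08683681  0.05071711] [ 0.55153937 -0.08584459  0.05      ] [ 0.55130204 -0.08967711  0.05      ]
```

```bash
python3 -m inch '[[[0,0.045,0,0,0,0,1],[0,0.045,-0.02,0,0,0,1],[0,0.045,-0.02,0,0,0,1],[0,0.045,-0.02,0,0,0,1],[0,0.02,-0.02,0,0,0,1],[0,0,0,0,0,0,1]]]'
python3 - <<'E'
from h import *
cam('wrist','w1.png');s=telemetry.read_state();print(s['tool_pos'],s['orientation'],s['q'],s['force'])
E
```

```text
t: 0.75
tool_pos: [0.5164, 0.2048, 0.2318]
orientation: [0.004, 1.576, -0.004]
force: [0.5, 0.1, 0.4]
opening: 0.093
[0.51734984 0.20370421 0.23179909] [ 0.00367339  1.575761   -0.00523842] [2.82598586e-01 1.83653023e-02 1.61281933e+00 4.44559700e-04
 1.51545671e+00 2.88242470e-01] [-0.36662765  0.30338858  0.01828418]
```

View pics/w1.png

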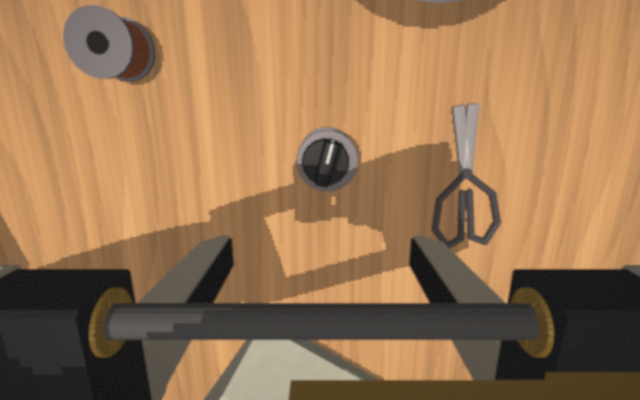

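The wrist view shows the knob centred near (327,162). Its white line runs from about (327,163) to (333,142), pointing image-up (world +y, slightly +x). I'll measure it by thresholds.

Run:
```python
from h import *
im=cv2.imread('pics/w1.png');c=im[125:200,290:365].astype(int);g=c.max(2)
hsv=cv2.cvtColor(im[125:200,290:365],cv2.COLOR_BGR2HSV)
dark=(g<75).astype(np.uint8)
n,l,st,ce=cv2.connectedComponentsWithStats(dark)
i=1+np.argmax(st[1:,4]);print('dark',st[i],ce[i]+[290,125])
yy,xx=np.mgrid[125:200,290:365];m=(hsv[...,1]<50)&(g>150)
w=(np.hypot(xx-327,yy-160)<24)&m
pts=np.c_[xx[w],yy[w]].astype(np.float32);print(len(pts),pts.min(0),pts.max(0))
v=cv2.fitLine(pts,cv2.DIST_L2,0,.01,.01).ravel();print(v)
a=atz('w1.png',v[2]-10*v[0],v[3]-10*v[1],.079);b=atz('w1.png',v[2]+10*v[0],v[3]+10*v[1],.079);d=a-b
print(a,b,np.degrees(np.arctan2(d[1],d[0])))
# spool flange ellipse: grey lowsat
s=((hsv[...,1]<90)|(g<75))&(np.hypot(xx-327,yy-160)<34)
(ex,ey),r=cv2.minEnclosingCircle(np.c_[xx[s],yy[s]].astype(np.float32));print('spool',ex,ey,r,atz('w1.png',ex,ey,.045))
x0,y0,w_,h_=st[i][:4];print('skirt',atz('w1.png',290+x0+w_/2,125+y0+h_/2,.053))
print(telemetry.read_state()['tool_pos'], ray('w1.png',0,0)[0])
for P in ([.52,.229,.045],[.5105,.214,.079],[.525,.25,.079]):print(P,proj('w1.png',P))
cv2.imwrite('pics/w1c.png',cv2.resize(im[125:200,290:365],None,fx=7,fy=7,interpolation=cv2.INTER_CUBIC))
```

```text
dark [  12   14   46   49 1536] [325.02669271 163.8984375 ]
67 [326. 144.] [333. 163.]
[ 2.5377846e-01 -9.6726239e-01  3.2922388e+02  1.5352238e+02]
[0.51960799 0.2280397  0.079     ] [0.5240924  0.24514327 0.079     ] -104.69178030345066
spool 326.5 158.9375 32.25306701660156 [0.51974614 0.22647399 0.045     ]
skirt [0.51821577 0.22330706 0.053     ]
[0.51734984 0.20370421 0.23179909] [0.5168122  0.27972224 0.38142172]
[0.52, 0.229, 0.045] [[326.75248526 156.3882102 ]]
[0.5105, 0.214, 0.079] [[316.62105945 178.66678176]]
[0.525, 0.25, 0.079] [[332.81299869 138.24880623]]
```

View pics/w1c.png

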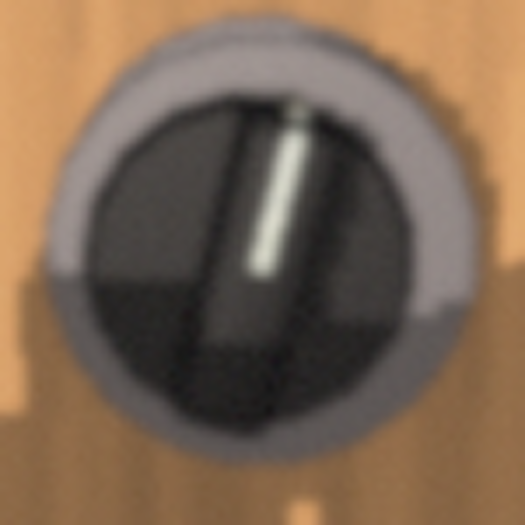

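```bash
cat >> h.py <<'E'
C=np.array([[0,0,-1],[0,1,0],[1,0,0]],float) # tool->flange local: tool x->z, y->y, z->-x
def fko(q,s4=1):
    return R.from_euler('z',q[0])*R.from_euler('y',q[1]+q[2])*R.from_euler('z',s4*q[3])*R.from_euler('y',q[4])*R.from_euler('z',q[5])*R.from_matrix(C)
def panel(az=237.4):
    a=np.radians(az);t=np.radians(35);u=np.array([np.cos(a),np.sin(a),0]);up=np.array([0,0,1.])
    return np.c_[u*np.cos(t)+up*np.sin(t),np.cross(-u*np.sin(t)+up*np.cos(t),u*np.cos(t)+up*np.sin(t)),-u*np.sin(t)+up*np.cos(t)]
def tool_for(phi,az=237.4,opt=1):
    """tool rotation holding knob at phi cw of off; opt 1: tool y=pointer, -1: tool y=-pointer"""
    K=panel(az)@R.from_euler('z',-phi).as_matrix()
    return np.c_[-K[:,2],opt*K[:,0],-opt*K[:,1]]
E
python3 - <<'E'
from h import *
s=telemetry.read_state();print(np.linalg.norm((fko(s['q']).inv()*R.from_rotvec(s['orientation'])).as_rotvec()))
for opt in(1,-1):
  for phi in(0,.3,.5,1,2,2.2):
    T=R.from_matrix(tool_for(phi,opt=opt))
    for s23 in(1.45,1.75):
        L=(R.from_euler('z',-.2)*R.from_euler('y',s23)).inv()*T*R.from_matrix(C).inv()
        e=L.as_euler('ZYZ');print(opt,phi,s23,e.round(2))
E
```

```text
6.313656366725794e-16
1 0 1.45 [-0.6   1.88 -2.9 ]
1 0 1.75 [-0.57  1.63 -2.74]
1 0.3 1.45 [-0.6   1.88 -2.6 ]
1 0.3 1.75 [-0.57  1.63 -2.44]
1 0.5 1.45 [-0.6   1.88 -2.4 ]
1 0.5 1.75 [-0.57  1.63 -2.24]
1 1 1.45 [-0.6   1.88 -1.9 ]
1 1 1.75 [-0.57  1.63 -1.74]
1 2 1.45 [-0.6   1.88 -0.9 ]
1 2 1.75 [-0.57  1.63 -0.74]
1 2.2 1.45 [-0.6   1.88 -0.7 ]
1 2.2 1.75 [-0.57  1.63 -0.54]
-1 0 1.45 [-0.6   1.88  0.24]
-1 0 1.75 [-0.57  1.63  0.4 ]
-1 0.3 1.45 [-0.6   1.88  0.54]
-1 0.3 1.75 [-0.57  1.63  0.7 ]
-1 0.5 1.45 [-0.6   1.88  0.74]
-1 0.5 1.75 [-0.57  1.63  0.9 ]
-1 1 1.45 [-0.6   1.88  1.24]
-1 1 1.75 [-0.57  1.63  1.4 ]
-1 2 1.45 [-0.6   1.88  2.24]
-1 2 1.75 [-0.57  1.63  2.4 ]
-1 2.2 1.45 [-0.6   1.88  2.44]
-1 2.2 1.75 [-0.57  1.63  2.6 ]
```

```bash
cat >> h.py <<'E'
def go(pos,M):
    s=telemetry.read_state();T=R.from_rotvec(s['orientation']);M=M if isinstance(M,R) else R.from_matrix(M)
    print('shift(tool)',(T.inv().apply(np.array(pos)-s['tool_pos'])).round(4),'turn',(T.inv()*M).as_rotvec().round(3),'| t',round(s['t'],2),'pos',s['tool_pos'].round(4),'q',s['q'].round(2),'F',s['force'].round(1),'op',round(s['opening'],4))
def down(az): # tool y at azimuth az
    return R.from_euler('z',az-90,degrees=True)*R.from_rotvec([0,np.pi/2,0])
E
python3 -m inch '[[[0.03,0.0208,0.0013,0.13,0,0,0.5],[0.03,0,0,0.1265,0,0,0.5],[0,0,0,0,0,0,0.5]]]'; python3 -c "
from h import *
go([.5187,.2245,.072],down(75.3))"
```

```text
t: 1.1
tool_pos: [0.5214, 0.2228, 0.1716]
orientation: [0.212, 1.561, -0.214]
force: [-2.0, -0.9, 0.2]
opening: 0.0736
shift(tool) [ 0.0996  0.0011 -0.003 ] turn [-0.014 -0.     0.002] | t 1.1 pos [0.5214 0.2228 0.1716] q [ 0.31  0.08  1.66 -0.    1.4   0.59] F [-2.  -0.9  0.2] op 0.0736
```

```bash
python3 -m inch '[[[0.04,0.001,-0.003,-0.014,0,0,0.5],[0.035,0,0,0,0,0,0.5],[0,0,0,0,0,0,0.5],[0,0,0,0,0,0,0.5]]]'; python3 -c "
from h import *
go([.5187,.2245,.072],down(75.3))"
```

```text
t: 1.5
tool_pos: [0.5239, 0.221, 0.1004]
orientation: [0.194, 1.558, -0.195]
force: [-0.6, -0.3, 0.7]
opening: 0.0476
shift(tool) [ 0.0283  0.0021 -0.0061] turn [ 0.008  0.004 -0.   ] | t 1.5 pos [0.5239 0.221  0.1004] q [ 0.31  0.15  1.72 -0.    1.27  0.56] F [-0.6 -0.3  0.7] op 0.0476
```

```bash
python3 -m inch '[[[0.014,0.002,-0.006,0.008,0,0,0.5],[0.012,0,0,0,0,0,0.5],[0,0,0,0,0,0,0.5]]]'; python3 -c "
from h import *
go([.5187,.2245,.072],down(75.3))"
```

```text
t: 1.8
tool_pos: [0.5222, 0.2247, 0.0783]
orientation: [0.203, 1.55, -0.199]
force: [-0.7, -0.7, -0.1]
opening: 0.0466
shift(tool) [ 0.0062 -0.0011 -0.0034] turn [ 0.001  0.011 -0.004] | t 1.8 pos [0.5222 0.2247 0.0783] q [ 0.32  0.17  1.74 -0.    1.22  0.57] F [-0.7 -0.7 -0.1] op 0.0466
```

```bash
python3 -m inch '[[[0.0065,-0.001,-0.004,0,0.011,-0.004,0.5],[0,0,0,0,0,0,0.5],[0,0,0,0,0,0,0.5]]]'; python3 -c "
from h import *
go([.5187,.2245,.072],down(75.3))
cam('wrist','w2.png');cam('side','s2.png')
a=cv2.imread('pics/w2.png');b=cv2.imread('pics/s2.png')[210:330,220:380]
cv2.imwrite('pics/c2.png',np.hstack([cv2.resize(a[120:400,170:470],None,fx=1.4,fy=1.4),cv2.resize(b,(380,392),interpolation=cv2.INTER_CUBIC)]))"
```

```text
t: 2.1
tool_pos: [0.5187, 0.2253, 0.0726]
orientation: [0.201, 1.561, -0.2]
force: [0.2, 0.2, 0.2]
opening: 0.0467
shift(tool) [ 0.0006 -0.0007  0.0002] turn [ 0.002  0.    -0.001] | t 2.1 pos [0.5187 0.2253 0.0726] q [0.32 0.18 1.75 0.   1.22 0.57] F [0.2 0.2 0.2] op 0.0467
```

View pics/c2.png

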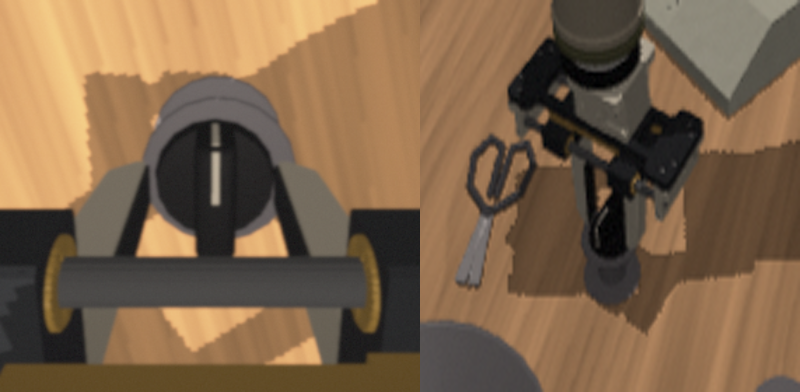

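The bar stands centred and parallel between the jaws: white line vertical at crop x≈215, fingers at 130 and 300. Closing the gripper.

```bash
python3 -m inch '[[[0,0,0,0,0,0,0],[0,0,0,0,0,0,0],[0,0,0,0,0,0,0],[0,0,0,0,0,0,0],[0,0,0,0,0,0,0],[0,0,0,0,0,0,0],[-0.02,0,0,0,0,0,0],[-0.04,0,0,0,0,0,0],[-0.04,0,0,0,0,0,0],[-0.03,0,0,0,0,0,0],[-0.03,0,0,0,0,0,0],[0,0,0,0,0,0,0]]]' 35; python3 -c "
from h import *
go([.55,-.087,.3],tool_for(2.2))
print(R.from_matrix(tool_for(2.2)).apply([1,0,0]))"
```

```text
t: 3.4
tool_pos: [0.5167, 0.2244, 0.2362]
orientation: [0.199, 1.566, -0.202]
force: [1.2, 0.4, 0.7]
opening: 0.0138
shift(tool) [-0.0636 -0.2931  0.1105] turn [-0.607  0.36  -0.502] | t 3.4 pos [0.5167 0.2244 0.2362] q [0.32 0.04 1.59 0.   1.52 0.57] F [1.2 0.4 0.7] op 0.0138
[-0.30902623 -0.48321084 -0.81915204]
```

```bash
python3 -m inch '[[[0,-0.035,0.01,-0.087,0.051,-0.072,0],[0,-0.035,0.01,-0.087,0.051,-0.072,0],[0,-0.035,0.01,-0.087,0.051,-0.072,0],[0,-0.03,0.01,-0.087,0.051,-0.072,0]]]'; python3 -c "
from h import *
P=panel();H=np.array([.551,-.087,.0505])
go(H+.16*P[:,2],tool_for(2.2))
s=telemetry.read_state();print([np.linalg.norm((fko(s['q'],k).inv()*R.from_rotvec(s['orientation'])).as_rotvec()) for k in(1,-1)])"
```

```text
t: 3.8
tool_pos: [0.5391, 0.0853, 0.2462]
orientation: [-0.305, 1.807, -0.124]
force: [0.2, -0.5, 0.2]
opening: 0.0138
shift(tool) [ 0.0722 -0.084   0.0685] turn [-0.245  0.152 -0.206] | t 3.8 pos [0.5391 0.0853 0.2462] q [ 0.21  0.26  1.36 -0.23  1.8   0.07] F [ 0.2 -0.5  0.2] op 0.0138
[np.float64(7.879560108834587e-16), np.float64(0.4527792887557983)]
```

```bash
python3 -m inch '[[[0.02,-0.03,0.022,-0.085,0.051,-0.07,0],[0.02,-0.03,0.022,-0.085,0.051,-0.07,0],[0.02,-0.02,0.02,-0.075,0.05,-0.066,0],[0,0,0,0,0,0,0]]]'; python3 -c "
from h import *
P=panel();H=np.array([.551,-.087,.0505])
go(H+.16*P[:,2],tool_for(2.2))
cam('wrist','w3.png');cam('scene','c3.png');cam('side','s3.png')
a=cv2.imread('pics/c3.png')[165:265,230:350];b=cv2.imread('pics/s3.png')[130:230,250:370]
cv2.imwrite('pics/c3v.png',np.vstack([np.hstack([cv2.resize(a,(400,333),interpolation=cv2.INTER_CUBIC),cv2.resize(b,(400,333),interpolation=cv2.INTER_CUBIC)]),cv2.resize(cv2.imread('pics/w3.png'),(800,500))])[:]) if 0 else None
w=cv2.imread('pics/w3.png')
cv2.imwrite('pics/c3v.png',np.vstack([np.hstack([cv2.resize(a,(320,200),interpolation=cv2.INTER_CUBIC),cv2.resize(b,(320,200),interpolation=cv2.INTER_CUBIC)]),w]))"
```

```text
t: 4.2
tool_pos: [0.6031, -0.0073, 0.1854]
orientation: [-0.692, 1.954, -0.067]
force: [-1.5, 0.6, -2.8]
opening: 0.0135
shift(tool) [ 0.0051  0.0005 -0.001 ] turn [ 0.016 -0.015  0.009] | t 4.2 pos [ 0.6031 -0.0073  0.1854] q [ 0.16  0.57  1.16 -0.47  1.83 -0.25] F [-1.5  0.6 -2.8] op 0.0135
```

View pics/c3v.png

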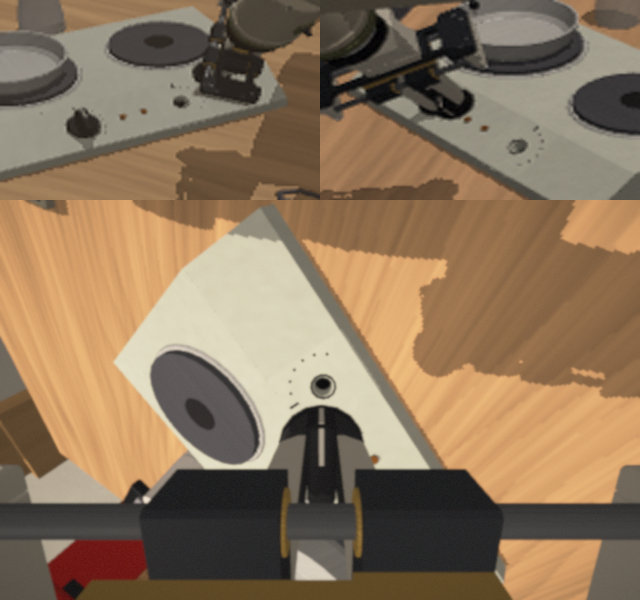

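The wrist view shows the hole at (322,186) and the long mark at (294,205). The panel's lower edge runs from about (265,7) to (430,260). In scene the hole is at about (297.5,215.5), and in side about (324.2,202.5).

Run:
```python
from h import *
w=cv2.imread('pics/w3.png');g=cv2.cvtColor(w,cv2.COLOR_BGR2GRAY).astype(int)
pts=[]
for v in range(50,200,10):
    u0=265+(v-7)*165/253
    seg=cv2.GaussianBlur(g[v:v+1].astype(np.float32),(5,1),0)[0]
    us=np.arange(int(u0)-22,int(u0)+18);d=np.gradient(seg[us]);k=np.argmin(d);pts.append((us[k],v))
pts=np.array(pts,np.float32)
l=cv2.fitLine(pts,cv2.DIST_HUBER,0,.01,.01).ravel();res=(pts-l[2:])@np.array([-l[1],l[0]]);print(res.round(1))
a=atz('w3.png',*(l[2:]-60*l[:2]),.026);b=atz('w3.png',*(l[2:]+60*l[:2]),.026);d=b-a
y=np.degrees(np.arctan2(d[1],d[0]));print('edge',a,b,'y az',y)
# hole centroid refine in wrist: dark ring
def hole(im,u,v,r):
    c=cv2.cvtColor(im,cv2.COLOR_BGR2GRAY)[v-r:v+r+1,u-r:u+r+1].astype(float);wt=np.clip(np.percentile(c,75)-25-c,0,None)
    yy,xx=np.mgrid[-r:r+1,-r:r+1];wt[np.hypot(xx,yy)>r]=0;wt=(wt>0)*1.
    return u+(wt*xx).sum()/wt.sum(),v+(wt*yy).sum()/wt.sum(),wt.sum()
hw=hole(w,322,186,17);hc=hole(cv2.imread('pics/c3.png'),297,216,5);hs=hole(cv2.imread('pics/s3.png'),324,203,6);print(hw,hc,hs)
o=[('w3.png',*hw[:2]),('c3.png',*hc[:2]),('s3.png',*hs[:2])]
H=tri(o);print('H3',H,'H cs',tri(o[1:]),'w@.05',atz('w3.png',*hw[:2],.05))
for f,u,v in o:print(f,(proj(f,H)-[u,v]).round(1))
m=atz('w3.png',294,205,H[2]+.016);print('mark',m,np.degrees(np.arctan2(*(m-H)[[1,0]])))
e=R.from_rotvec(telemetry.read_state()['orientation']).as_matrix()
```

```text
[-0.2  0.3 -0.1  0.3 -0.1  0.3 -0.1  0.4 -0.  -0.4  0.  -0.4  0.1 -0.3
  0.1]
edge [ 0.48561457 -0.00501003  0.026     ] [ 0.57340437 -0.06385175  0.026     ] y az -33.83224230213838
(np.float64(322.7317939609236), np.float64(186.2664298401421), np.float64(563.0)) (np.float64(297.4193548387097), np.float64(215.5483870967742), np.float64(31.0)) (np.float64(323.8333333333333), np.float64(202.8095238095238), np.float64(42.0))
H3 [ 0.55140175 -0.08856297  0.05185785] H cs [ 0.55162785 -0.088513    0.05177792] w@.05 [ 0.55046174 -0.09060913  0.05      ]
w3.png [[0.4 0. ]]
c3.png [[-0.  -0.2]]
s3.png [[0.  0.1]]
mark [ 0.53461094 -0.11491127  0.06785785] -122.50786835715266
```

Run:
```python
from h import *
s=telemetry.read_state();T=R.from_rotvec(s['orientation'])
g=cv2.cvtColor(cv2.imread('pics/w3.png'),cv2.COLOR_BGR2GRAY);print('col322',list(enumerate(g[198:216,318].tolist(),198)))
for y in(.021,.023,.025):print(y,[proj('w3.png',s['tool_pos']+T.apply([.0276-z,y,0])).round(1).tolist() for z in(0,.008)])
H=np.array([.551,-.0893,.0508]);az=236.4;P=panel(az)
go(H+(.0276+.030)*P[:,2],tool_for(2.15,az))
print('perr',P.T@(s['tool_pos']-H))
```

```text
col322 [(198, 165), (199, 204), (200, 216), (201, 216), (202, 214), (203, 211), (204, 182), (205, 125), (206, 61), (207, 40), (208, 52), (209, 58), (210, 59), (211, 59), (212, 58), (213, 58), (214, 59), (215, 59)]
0.021 [[[320.1, 214.9]], [[319.8, 220.0]]]
0.023 [[[320.1, 211.2]], [[319.9, 216.2]]]
0.025 [[[320.2, 207.5]], [[319.9, 212.3]]]
shift(tool) [0.1171 0.0002 0.0008] turn [-0.028  0.004  0.016] | t 4.35 pos [ 0.6047 -0.0048  0.194 ] q [ 0.17  0.56  1.16 -0.46  1.83 -0.24] F [ 0.8  0.2 -0.7] op 0.0138
perr [ 1.47634287e-04 -2.05682017e-03  1.74660385e-01]
```

```bash
python3 -m inch '[[[0,0,0,-0.028,0.004,0.016,0],[0,0,0,0,0,0,0],[0,0,0,0,0,0,0]]]'
python3 - <<'E'
from h import *
w=cam('wrist','w4.png');s=telemetry.read_state();T=R.from_rotvec(s['orientation'])
g=cv2.cvtColor(w,cv2.COLOR_BGR2GRAY);print('col318',list(enumerate(g[190:216,318].tolist(),190)))
for y in(.021,.023,.025,.027):print(y,[proj('w4.png',s['tool_pos']+T.apply([.0276-z,y,0])).round(1).tolist() for z in(0,.008)])
H=np.array([.551,-.0893,.0508]);az=236.4;P=panel(az)
u,v=proj('w4.png',H)[0].round().astype(int);print(u,v)
r=17;c=g[v-r:v+r+1,u-r:u+r+1].astype(float);yy,xx=np.mgrid[-r:r+1,-r:r+1];m=(c<np.percentile(c,75)-25)&(np.hypot(xx,yy)<=r);hu,hv=u+xx[m].mean(),v+yy[m].mean()
o,d=ray('w4.png',hu,hv);k=((H-o)@P[:,2])/(d@P[:,2]);print('hole px',hu,hv,m.sum(),'on panel plane',o+k*d)
go(H+(.0276+.030)*P[:,2],tool_for(2.15,az));print('perr',P.T@(s['tool_pos']-H))
E
```

```text
t: 4.65
tool_pos: [0.6058, -0.0024, 0.2011]
orientation: [-0.682, 1.941, -0.035]
force: [0.0, -0.8, -1.7]
opening: 0.0137
col318 [(190, 116), (191, 115), (192, 107), (193, 103), (194, 137), (195, 183), (196, 209), (197, 214), (198, 216), (199, 215), (200, 215), (201, 215), (202, 215), (203, 211), (204, 184), (205, 125), (206, 60), (207, 38), (208, 45), (209, 57), (210, 57), (211, 58), (212, 59), (213, 61), (214, 59), (215, 58)]
0.021 [[[323.3, 207.9]], [[323.4, 212.5]]]
0.023 [[[323.3, 204.3]], [[323.4, 208.8]]]
0.025 [[[323.3, 200.8]], [[323.4, 205.0]]]
0.027 [[[323.3, 197.2]], [[323.4, 201.3]]]
323 183
hole px 322.6653846153846 183.27307692307693 520 on panel plane [ 0.55065153 -0.08954291  0.0510767 ]
shift(tool) [ 0.1248 -0.0008  0.0014] turn [-0.006  0.013 -0.   ] | t 4.7 pos [ 0.606  -0.0024  0.2014] q [ 0.16  0.55  1.15 -0.45  1.84 -0.27] F [-0.2 -0.2 -0.4] op 0.0137
perr [ 0.00215667 -0.00230126  0.18239411]
```

```bash
cat >> h.py <<'E'
H=np.array([.551,-.0893,.0508]);AZ=236.4
def k(z,phi,opt=1,dx=0,dy=0):
    P=panel(AZ);M=tool_for(phi,AZ,opt);s=telemetry.read_state();T=R.from_rotvec(s['orientation'])
    go(H+P@[dx,dy,z+.0276]+.0011*opt*M[:,1],M)
    kp=P.T@(s['tool_pos']+T.apply([.0276,-.0011*opt,0])-H);y=P.T@(opt*T.as_matrix()[:,1])
    print('knob in panel',kp.round(4),'phi',round(-np.arctan2(y[1],y[0]),3),'tilt',round(np.arccos(min(1,-(T.as_matrix()[:,0]@P[:,2]))),3),'F panel',(P.T@s['force']).round(1),'q6',s['q'][5].round(2))
E
python3 -m inch '[[[0.04,0,0,0,0.006,0,0],[0.04,0,0,0,0.006,0,0],[0.03,0,0,0,0,0,0],[0,0,0,0,0,0,0],[0,0,0,0,0,0,0]]]'; python3 -c "
from h import *
k(.030,2.15)"
```

```text
t: 5.2
tool_pos: [0.5745, -0.0531, 0.1165]
orientation: [-0.68, 1.935, -0.043]
force: [-0.2, 0.2, -0.1]
opening: 0.0136
shift(tool) [0.0211 0.0021 0.0018] turn [-0.014  0.017  0.003] | t 5.2 pos [ 0.5745 -0.0531  0.1165] q [ 0.1   0.52  1.36 -0.46  1.65 -0.24] F [-0.2  0.2 -0.1] op 0.0136
knob in panel [0.0026 0.0008 0.051 ] phi 2.164 tilt 0.017 F panel [-0.1 -0.3 -0.1] q6 -0.24
```

```bash
python3 -m inch '[[[0.012,0.0021,0.0018,-0.014,0.017,0.003,0],[0.008,0,0,0,0,0,0],[0,0,0,0,0,0,0],[0,0,0,0,0,0,0]]]'; python3 -c "
from h import *
k(.030,2.15)"
```

```text
t: 5.6
tool_pos: [0.5725, -0.0587, 0.1019]
orientation: [-0.688, 1.947, -0.034]
force: [1.0, 0.2, 0.0]
opening: 0.0135
shift(tool) [ 0.0057  0.0012 -0.0016] turn [-0.001  0.006  0.002] | t 5.6 pos [ 0.5725 -0.0587  0.1019] q [ 0.09  0.54  1.36 -0.47  1.64 -0.25] F [1.  0.2 0. ] op 0.0135
knob in panel [-0.0008  0.002   0.0357] phi 2.151 tilt 0.007 F panel [-0.6  0.7  0.5] q6 -0.25
```

```bash
python3 -m inch '[[[0.005,0.0012,-0.0016,0,0.006,0.002,0],[0.006,0,0,0,0,0,0],[0,0,0,0,0,0,0],[0,0,0,0,0,0,0]]]'; python3 -c "
from h import *
k(.020,2.15)
a=cam('side','s5.png')[150:250,270:370];b=cam('scene','c5.png')[170:270,250:350]
cv2.imwrite('pics/v5.png',cv2.resize(np.hstack([a,b]),(800,400),interpolation=cv2.INTER_CUBIC))"
```

```text
t: 6.0
tool_pos: [0.5674, -0.0633, 0.0933]
orientation: [-0.687, 1.953, -0.035]
force: [-0.7, 0.1, -0.9]
opening: 0.0138
shift(tool) [ 0.0048  0.0001 -0.0003] turn [-0.001  0.001  0.001] | t 6.0 pos [ 0.5674 -0.0633  0.0933] q [ 0.08  0.54  1.38 -0.47  1.63 -0.25] F [-0.7  0.1 -0.9] op 0.0138
knob in panel [-0.0002  0.0003  0.0248] phi 2.151 tilt 0.001 F panel [-0.3 -0.6 -0.9] q6 -0.25
```

View pics/v5.png

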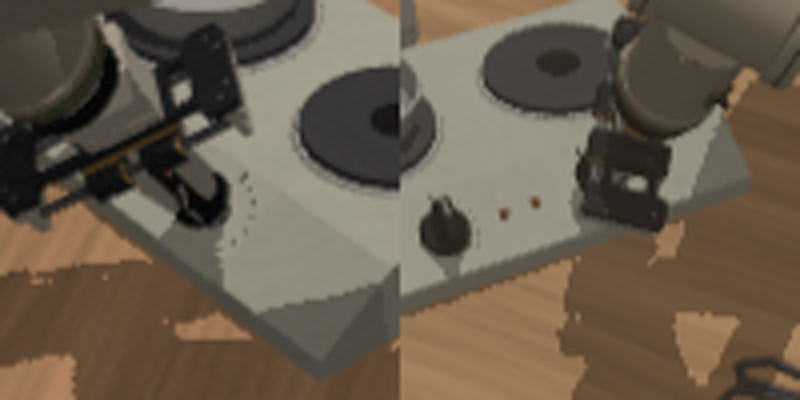

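The knob stands square over the hole, with the skirt at about (205,200) in the side crop. Next I'll advance gently and watch the force.

```bash
python3 -m inch '[[[0.004,0,0,0,0,0,0],[0.003,0,0,0,0,0,0],[0.003,0,0,0,0,0,0],[0,0,0,0,0,0,0],[0,0,0,0,0,0,0]]]'; python3 -c "
from h import *
k(.010,2.15)"
```

```text
t: 6.6
tool_pos: [0.5641, -0.0685, 0.0845]
orientation: [-0.687, 1.953, -0.035]
force: [0.6, -0.3, -1.0]
opening: 0.014
shift(tool) [ 0.0041  0.0002 -0.0003] turn [-0.002  0.001  0.001] | t 6.6 pos [ 0.5641 -0.0685  0.0845] q [ 0.08  0.54  1.4  -0.47  1.61 -0.25] F [ 0.6 -0.3 -1. ] op 0.014
knob in panel [-0.0002  0.0004  0.0141] phi 2.152 tilt 0.001 F panel [-0.7  0.6 -0.8] q6 -0.25
```

```bash
python3 -m inch '[[[0.002,0,0,0,0,0,0],[0.002,0,0,0,0,0,0],[0.002,0,0,0,0,0,0],[0.002,0,0,0,0,0,0]]]'; python3 -c "
from h import *
k(.010,2.15)"
```

```text
t: 7.0
tool_pos: [0.5628, -0.0722, 0.079]
orientation: [-0.687, 1.949, -0.036]
force: [1.4, 1.0, 3.3]
opening: 0.0136
shift(tool) [-0.0025  0.0009 -0.0009] turn [-0.002  0.004  0.002] | t 7.0 pos [ 0.5628 -0.0722  0.079 ] q [ 0.07  0.54  1.41 -0.47  1.59 -0.25] F [1.4 1.  3.3] op 0.0136
knob in panel [-0.0003  0.0014  0.0075] phi 2.152 tilt 0.005 F panel [0.5 0.7 3.6] q6 -0.25
```

```bash
python3 -m inch '[[[0.001,0.0008,-0.0009,-0.05,0.002,0.002,0],[0.001,0,-0.0001,-0.06,0,0,0],[0.001,0,-0.0001,-0.06,0,0,0],[0.001,0,-0.0001,-0.06,0,0,0]]]'; python3 -c "
from h import *
k(.0075,1.9)"
```

```text
t: 7.4
tool_pos: [0.561, -0.0745, 0.0759]
orientation: [-0.841, 1.972, 0.198]
force: [-0.7, 1.0, -0.6]
opening: 0.0139
shift(tool) [-0.0043  0.0012 -0.0003] turn [-0.016  0.004  0.002] | t 7.4 pos [ 0.561  -0.0745  0.0759] q [ 0.07  0.54  1.42 -0.47  1.59 -0.48] F [-0.7  1.  -0.6] op 0.0139
knob in panel [0.     0.0013 0.0032] phi 1.916 tilt 0.004 F panel [-0.6 -1.1 -0.2] q6 -0.48
```

```bash
python3 -m inch '[[[0.001,0.001,0,0,0,0,0],[0.001,0,0,0,0,0,0],[0.001,0,0,0,0,0,0],[0.001,0,0,0,0,0,0]]]'; python3 -c "
from h import *
k(.0075,1.9)"
```

```text
t: 7.8
tool_pos: [0.56, -0.0748, 0.0743]
orientation: [-0.837, 1.97, 0.193]
force: [0.0, 3.0, 4.6]
opening: 0.0142
shift(tool) [-0.0061  0.0004 -0.0002] turn [-0.021  0.006  0.003] | t 7.8 pos [ 0.56   -0.0748  0.0743] q [ 0.07  0.53  1.42 -0.47  1.58 -0.48] F [0.  3.  4.6] op 0.0142
knob in panel [-0.0002  0.0006  0.0015] phi 1.921 tilt 0.006 F panel [ 0.6 -1.7  5.3] q6 -0.48
```

Run:
```python
from h import *
w=cam('wrist','w6.png');g=cv2.cvtColor(w,cv2.COLOR_BGR2GRAY);print('col318',list(enumerate(g[192:216,318].tolist(),192)))
a=cam('side','s6.png')[165:225,285:365]
cv2.imwrite('pics/v6.png',np.hstack([cv2.resize(a,(480,360),interpolation=cv2.INTER_CUBIC),cv2.resize(w[140:290,250:383],(320,360),interpolation=cv2.INTER_CUBIC)]))
s=telemetry.read_state();print(R.from_rotvec(s['orientation']).inv().apply(s['wrist_torque']))
```

```text
col318 [(192, 138), (193, 152), (194, 158), (195, 161), (196, 159), (197, 159), (198, 159), (199, 160), (200, 158), (201, 159), (202, 157), (203, 153), (204, 134), (205, 92), (206, 51), (207, 40), (208, 53), (209, 62), (210, 62), (211, 63), (212, 63), (213, 63), (214, 63), (215, 64)]
[0.01642774 0.05595546 0.51281576]
```

View pics/v6.png

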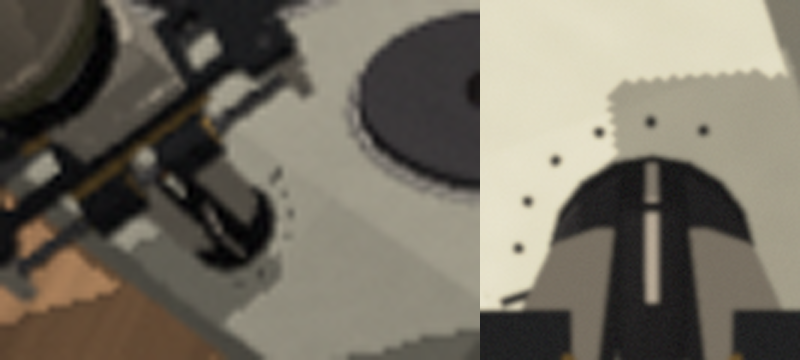

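The knob has not slid in the grip (skirt edge still at row 205). The nominal z of 1.5 mm with 5 N of resistance means the stem is home. Next I'll turn it anticlockwise in stages and watch z and force.

```bash
python3 -m inch '[[[0,0,-0.0001,-0.08,0,0,0],[0,0,-0.0001,-0.08,0,0,0],[0,0,-0.0001,-0.08,0,0,0],[0,0,-0.0001,-0.08,0,0,0],[0,0,-0.0001,-0.08,0,0,0]]]'; python3 -c "
from h import *
k(.0015,1.5);s=telemetry.read_state();print(R.from_rotvec(s['orientation']).inv().apply(s['wrist_torque']))"
```

```text
t: 8.4
tool_pos: [0.5609, -0.0756, 0.075]
orientation: [-1.094, 1.957, 0.603]
force: [-0.3, 0.7, 1.4]
opening: 0.0134
shift(tool) [0.0004 0.0018 0.    ] turn [-0.018  0.005  0.008] | t 8.4 pos [ 0.5609 -0.0756  0.075 ] q [ 0.07  0.53  1.42 -0.47  1.58 -0.88] F [-0.3  0.7  1.4] op 0.0134
knob in panel [-0.0002  0.002   0.0019] phi 1.518 tilt 0.01 F panel [ 0.4 -0.6  1.4] q6 -0.88
[ 0.14758308 -0.13109653  0.03038713]
```

```bash
python3 -m inch '[[[0.0005,0.001,-0.0001,-0.08,0.003,0.004,0],[0.0003,0.0004,-0.0001,-0.09,0,0,0],[0.0003,0.0002,-0.0001,-0.09,0,0,0],[0.0003,0.0002,-0.0001,-0.09,0,0,0],[0.0003,0.0002,-0.0001,-0.09,0,0,0],[0.0003,0.0002,-0.0001,-0.09,0,0,0]]]'; python3 -c "
from h import *
k(.0015,1.0);s=telemetry.read_state();print(R.from_rotvec(s['orientation']).inv().apply(s['wrist_torque']))"
```

```text
t: 9.0
tool_pos: [0.5609, -0.0759, 0.0751]
orientation: [-1.41, 1.837, 1.172]
force: [1.3, 1.0, 1.4]
opening: 0.0138
shift(tool) [0.0003 0.0016 0.0007] turn [ 0.02  -0.     0.011] | t 9.0 pos [ 0.5609 -0.0759  0.0751] q [ 0.07  0.53  1.43 -0.47  1.58 -1.42] F [1.3 1.  1.4] op 0.0138
knob in panel [-0.0005  0.0019  0.0019] phi 0.98 tilt 0.011 F panel [-0.5  0.6  2. ] q6 -1.42
[ 0.14606402 -0.49435353 -0.34775657]
```

```bash
python3 -m inch '[[[0.0005,0,0,-0.09,0,0.006,0],[0.0003,0,-0.0001,-0.09,0,0.004,0],[0.0003,0,-0.0001,-0.09,0,0,0],[0.0003,0,-0.0001,-0.09,0,0,0],[0.0003,0,-0.0001,-0.09,0,0,0],[0.0003,0,-0.0001,-0.09,0,0,0],[0.0003,0,-0.0001,-0.09,0,0,0],[0.0003,0,-0.0001,-0.09,0,0,0]]]'; python3 -c "
from h import *
k(.0015,0);s=telemetry.read_state();print(R.from_rotvec(s['orientation']).inv().apply(s['wrist_torque']))"
```

```text
t: 9.8
tool_pos: [0.5615, -0.0761, 0.0749]
orientation: [-1.758, 1.454, 1.968]
force: [0.0, 2.0, 2.5]
opening: 0.0134
shift(tool) [0.0003 0.0013 0.0012] turn [-0.247 -0.002  0.004] | t 9.8 pos [ 0.5615 -0.0761  0.0749] q [ 0.07  0.54  1.42 -0.47  1.58 -2.15] F [0.  2.  2.5] op 0.0134
knob in panel [-0.001   0.0018  0.0018] phi 0.247 tilt 0.004 F panel [ 0.1 -1.1  3. ] q6 -2.15
[ 0.04406266 -0.38114387 -0.43052812]
```

```bash
python3 -m inch '[[[0,0,0,-0.08,0,0,0],[0.0003,0,0,-0.07,0,0,0],[0.0003,0,0,-0.05,0,0,0],[0.0003,0,0,-0.03,0,0,0]]]'; python3 -c "
from h import *
k(.0015,0);s=telemetry.read_state();print(R.from_rotvec(s['orientation']).inv().apply(s['wrist_torque']))"
```

```text
t: 10.2
tool_pos: [0.5616, -0.0761, 0.0749]
orientation: [1.837, -1.26, -2.204]
force: [0.2, 1.3, 1.6]
opening: 0.0138
shift(tool) [0.0003 0.0011 0.0014] turn [-0.014 -0.003  0.004] | t 10.2 pos [ 0.5616 -0.0761  0.0749] q [ 0.07  0.54  1.42 -0.47  1.58 -2.39] F [0.2 1.3 1.6] op 0.0138
knob in panel [-0.0012  0.0016  0.0018] phi 0.014 tilt 0.005 F panel [-0.1 -0.5  2. ] q6 -2.39
[ 0.04899284 -0.22637674 -0.40491549]
```

```bash
python3 -m inch '[[[0,0,0,-0.03,0,0,0],[0,0,0,-0.03,0,0,0],[0,0,0,0,0,0,0]]]'; python3 -c "
from h import *
k(.0015,0);s=telemetry.read_state();print(R.from_rotvec(s['orientation']).inv().apply(s['wrist_torque']))"
```

```text
t: 10.5
tool_pos: [0.5616, -0.076, 0.0749]
orientation: [1.816, -1.179, -2.217]
force: [-0.4, -0.3, 0.7]
opening: 0.0136
shift(tool) [0.0003 0.001  0.0015] turn [ 0.047 -0.003  0.004] | t 10.5 pos [ 0.5616 -0.076   0.0749] q [ 0.07  0.54  1.42 -0.47  1.58 -2.45] F [-0.4 -0.3  0.7] op 0.0136
knob in panel [-0.0012  0.0015  0.0019] phi -0.047 tilt 0.006 F panel [ 0.7 -0.2  0.3] q6 -2.45
[ 0.09113538 -0.08833472 -0.49063541]
```

```bash
python3 -m inch '[[[0,0,0,0,0,0,0.35],[0,0,0,0,0,0,0.35],[0,0,0,0,0,0,0.35],[0,0,0,0,0,0,0.35],[-0.01,0,0,0,0,0,0.35],[-0.03,0,0,0,0,0,0.35],[-0.045,0,0,0,0,0,0.35],[-0.045,0,0,0,0,0,0.35],[-0.045,0,0,0,0,0,0.35],[0,0,0,0,0,0,0.35],[0,0,0,0,0,0,0.35]]]'
python3 - <<'E'
from h import *
k(.0015,0)
a=cam('side','s7.png')[130:250,250:400];b=cam('scene','c7.png')[160:280,230:380];w=cam('wrist','w7.png')
cv2.imwrite('pics/v7.png',np.vstack([cv2.resize(np.hstack([a,b]),(640,256),interpolation=cv2.INTER_CUBIC),cv2.resize(w,(512,320))[:, :].copy() if 0 else cv2.copyMakeBorder(cv2.resize(w,(512,320)),0,0,64,64,cv2.BORDER_CONSTANT)]))
E
```

```text
t: 11.6
tool_pos: [0.6169, 0.0119, 0.2253]
orientation: [1.813, -1.181, -2.22]
force: [-0.7, -0.6, -0.9]
opening: 0.0327
shift(tool) [ 0.1831  0.0007 -0.0011] turn [0.046 0.    0.004] | t 11.6 pos [0.6169 0.0119 0.2253] q [ 0.18  0.59  1.06 -0.45  1.91 -2.48] F [-0.7 -0.6 -0.9] op 0.0327
knob in panel [-1.000e-04 -1.100e-03  1.846e-01] phi -0.046 tilt 0.004 F panel [ 0.2 -0.2 -1.2] q6 -2.48
```

View pics/v7.png

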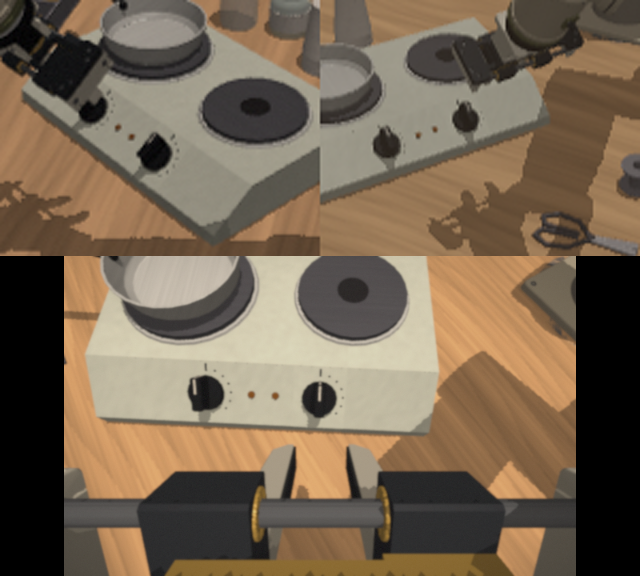

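Both knobs now look alike and seated, with pointers upslope. The replaced knob is at (319,398) in the lower picture, with its line pointing at the long mark at (319,370). One numeric check of the pointer angle before handing in.

Run:
```python
from h import *
w=cv2.imread('pics/w7.png');g=w.max(2).astype(int)
P=panel(AZ)
def onp(u,v,z):
    o,d=ray('w7.png',u,v);q=H+P[:,2]*z;kk=((q-o)@P[:,2])/(d@P[:,2]);return P.T@(o+kk*d-H)
n,l,st,ce=cv2.connectedComponentsWithStats((g[140:215,280:360]<80).astype(np.uint8));i=1+np.argmax(st[1:,4]);x,y,a,b=st[i][:4]
print('knob dark bbox',280+x,140+y,a,b)
hull=cv2.morphologyEx((l==i).astype(np.uint8),cv2.MORPH_CLOSE,np.ones((9,9)))
c=w[140:215,280:360];m=(hull>0)&(g[140:215,280:360]>130);yy,xx=np.nonzero(m);pts=np.c_[xx+280,yy+140].astype(np.float32);print(len(pts),pts.min(0),pts.max(0))
f=cv2.fitLine(pts,cv2.DIST_HUBER,0,.01,.01).ravel()
p,q=onp(*(f[2:]-6*f[:2]),.036),onp(*(f[2:]+6*f[:2]),.036);d=p-q;d*=np.sign(d[0]);print('line',p,q,'ccw angle deg',np.degrees(np.arctan2(d[1],d[0])))
print('skirt centre', onp(280+x+a/2,140+y+b/2,.01))
for z in(.002,.010):print(z,[proj('w7.png',H+P@[0,s*.024,z+.004])[0].round(1) for s in(1,-1)], 'low',proj('w7.png',H+P@[-.024,0,z])[0].round(1),'lineend',proj('w7.png',H+P@[.024,0,z+.034])[0].round(1))
```

```text
knob dark bbox 298 158 42 44
60 [318. 158.] [321. 180.]
line [0.0085279  0.00019045 0.036     ] [0.02025309 0.00042515 0.036     ] ccw angle deg 1.146692853566258
skirt centre [-0.00062521 -0.00014594  0.01      ]
0.002 [array([296.2, 177.6]), array([341.5, 179.6])] low [318.  199.4] lineend [319.9 160.8]
0.01 [array([295.7, 179.2]), array([342. , 181.3])] low [317.9 201.4] lineend [319.9 162.2]
```

```bash
python3 -c "
from h import *
print(workorder.close_job())"
```

```text
the job is handed in; nothing more can be done
None
```

The knob is back in the bare hole with its stem home, turned anticlockwise to off and let go. I handed the job in at about 12 s of the 54 s allowed.

- **Finding the switch:** I put the stem in about 2.15 rad clockwise of off and turned it anticlockwise under light pressure. It dropped within the first 0.25 rad, by about 1.92 rad clockwise of off. The highest normal force I read was about 5 N, against the 45 N limit.
- **Seated:** The skirt measured about 1.9 mm off the panel. A camera check after the drop showed the knob had not slid in the grip. It then stayed home all the way to off, and the readings showed it square to within 0.01 rad.
- **Pointer:** In the last wrist picture the white line was within about 1.1° of straight up the slope. The gripper itself read about 2.7° past off, so the two differ slightly, but both are well inside the 12° allowed.
- **Other things:** In the last pictures the fitted knob still points at off, and I saw nothing on the table disturbed. I judged this by eye and did not measure it. The gripper is about 18 cm clear of the knob.
- **Less certain:** The last picture could not settle the skirt gap by itself, because 2 mm and 10 mm differ by only about 2 pixels. The seating result rests on the depth and force readings.

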